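Hasp the parts chest shut and turn its staple

TASK

The lid of the plywood parts chest is down: fasten it. Swing the hasp over so that it lies flat with the ring staple standing up through its slot, then turn the staple a quarter turn, either way, so that the ring stands square across the slot. Leave the padlock, carton, spray can and bin where they are.

Things in the scene. Friction and masses are not known exactly. Their poses are not given: they have to be found in the camera images.
- chest: Fixed low plywood chest, aluminium edges: 330 mm deep (x), 320 wide (y), top 130 mm above the bench. Origin at bench height under the hasp's pin; -x is its front (staple side), y along the pin, z up. The top's front half (x -165 to -11 mm) is fixed and carries the staple; the rear half (x -8 to 165) is the lid and carries the hasp. Yaw varies widely.
- lid (a joint): The lid, hinged along the chest's rear edge: 0 = shut (as it starts), grows as its front edge rises; its own weight keeps it shut.
- hasp (a joint): Hasp hinge: 0 = leaf flat and level over the front half of the top (closed), 1.57 = leaf straight up, 2.9 = folded back over the lid. Starts at 1.75 to 2.2, leaning back over the lid. The hinge is stiff (0.14 Nm): the leaf (160 g) mostly stays where it is left and must be pushed right down.
- hasp_hinge (a point): Centre of the hasp's hinge pin (12 mm thick knuckle), on the chest's middle line, 137.5 mm above the bench; axes are the chest's, pin along y. Behind it a 3 mm thick, 50 mm wide strap is screwed to the lid up to x = 66 mm.
- hasp_tip (a point): Middle of the leaf's free end, 132.5 mm from the pin. The leaf is a flat zinc-plated steel plate 50 mm wide, 3 mm thick, level with the pin when closed (upper face then 139 mm above the bench). Slot along its middle, 16 mm wide, 74 to 119 mm from the pin; solid from 4 to 74 mm. The end has a lip turned 5 mm up (seen closed).
- staple (a joint): Turn of the ring staple about its vertical neck: 0 = ring in line with the hasp's slot (the leaf passes over it within about 0.15 of 0), +1.57 or -1.57 = ring square across the slot; positive is anticlockwise from above; stops at +2 and -2. Starts within 0.06 of 0, is stiff (0.06 Nm) and stays where it is left.
- staple_eye (a point): Centre of the staple's upright ring eye, 160 mm above the bench, 94 mm in front of the pin (chest x = -94 mm, y = 0). Ring of 10 mm round steel bar, 36 mm across outside, top at 178 mm; it lies in the point's x-z plane and is 10 mm thick along the point's y. Its 10 mm neck stands on a 62 x 64 x 6 mm base plate; closed, the leaf lies on that plate round the neck.
- padlock: Loose brass padlock, body 40 x 50 x 22 mm (85 mm long with its shackle), lying on the lid near its -y edge, its middle about 110 mm to the side of the hasp. Not needed: leave alone.
- carton: Loose cardboard carton with a red band, 150 x 90 x 55 mm, on the bench beside the chest. Leave alone.
- spray: Loose blue spray can, 52 mm diameter, 150 mm high, on the bench beside the chest. Leave alone.
- bin: Loose open blue stacking bin with brass cylinders, 130 x 100 x 70 mm, on the bench beside the chest. Leave alone.

How it is judged (in metres and radians):
On the way, in this order (a step that is already met when the one before it is completed fails the run):
1. the hasp lies flat over the staple (value of joint hasp below 0.08 rad), for 0.2 s.
2. the staple stands square across the slot, within 15 degrees ((value of joint staple between 1.31 and 1.83 rad or value of joint staple between -1.83 and -1.31 rad)), for 0.2 s.
At the end, for the whole second after the job is handed in: The lid is shut (within 0.03 rad), the hasp lies flat (within 0.08 rad, about 10 mm at its tip), and the staple's ring stands square across the slot, within 15 degrees (0.26 rad), turned either way (value of joint hasp below 0.08 rad and value of joint lid below 0.03 rad and (value of joint staple between 1.31 and 1.83 rad or value of joint staple between -1.83 and -1.31 rad)); the robot touches nothing.
It fails at once if the padlock is moved more than 25 mm (distance of padlock from where it was at the start of the episode above 0.025 m).
It fails at once if the carton is moved more than 25 mm (distance of carton from where it was at the start of the episode above 0.025 m).
It fails at once if the spray can is moved more than 25 mm or knocked over (distance of spray from where it was at the start of the episode above 0.025 m or angle between spray's own z axis and vertical above 0.5 rad).
It fails at once if the bin is moved more than 25 mm (distance of bin from where it was at the start of the episode above 0.025 m).
It also fails if it takes over 61 s, if anything falls off the work surface, if the arm or the gripper's body presses on something with over 40 N, if the wrist force passes 120 N, or if a joint passes its speed limit or range.

ROBOT

A 6-joint arm with a two-finger parallel gripper is mounted at the origin on the work surface. World frame = base frame: x ahead of the robot, y to its left, z up, the work surface at z = 0. Lengths are in m, angles in degrees, forces in N, time in s.
With the tool pointing down it reaches from about 0.35 to 0.725 m from the base axis. Payload 6 kg.
Tool frame: the origin (TCP) lies at the very end of the fingers, on their centre line; the grasp point (between the pads) lies 19 mm behind it; z points along the fingers, y is the line along which they close (so a half turn about z gives the same grasp; the last joint's range is limited). The gripper opens to 85 mm and grips with 20 to 120 N. Pads are 22 mm wide; open, the fingers measure 114 mm over their backs; the gripper's body (76 mm by 85 mm) begins 54 mm behind the grasp point. The pads swing forward as they close: fully open they stand 13 mm farther back than shut.
Start: joints at [-54.849, 2.303, 4.859, 0, -92.561, -19.12], TCP at [0.166, -0.577, 0.211] pointing down, gripper open.
Joint ranges: [-146.85, 146.85], [-73.84, 115.35], [-62.03, 85.46], [-188.31, 113.3], [-161.28, -10.13], [-171.36, 171.36]. Speed limits (degrees/s): [147.25, 147.25, 172.46, 180, 180, 180].

INTERFACE

Orientations are given as a 3x3 rotation matrix whose columns are the frame's x, y, z axes.
In Python, from rig import observe, snapshot, close_job gives the robot as it stands. The module is installed in compiled form; this text tells all that it offers.
- The arm moves only by the tool drive_tool, never from a script. Its argument "commands" is a list of rows, each a list of 2 entries, a list of its own where there are three numbers: the shift along the tool's x, y, z in mm, then the turn about the tool's z in degrees. In form: [[[x, y, z], twist], ...]. A call has 1 to 5 rows; each row shifts and turns the commanded pose from where the row before left it, along the tool's axes as they then stand; what a row does not reach is not made up. A row lasts 1/12 s, in which the tool goes at most 41.7 mm and 7.16 degrees, less where a joint would pass 70% of its speed; a pose out of reach is approached as far as the arm can. A call with a gripper value outside its range is refused whole. "fingers" is the finger opening in mm, from 0 to 85.4, set as the call begins (left out, the last holds). The fingers move at their own pace and stop on an object; "squeeze" is the grip in N (left out, the last holds). Time passes only in rows, so rows that do not move let the fingers close. It gives the time, the measured TCP pose, the force, the opening and the grip force at its end, in the units of the state.
- observe(): the state, without advancing time (a new reading comes with each control period).
- snapshot(name): name is "scene" or "top"; returns a dict with "image" (420x560x3 uint8, blue, green, red), "mtx" (3x3 intrinsics, pixels), "k1" (the pictures are not rectified: a ray, as slopes to the right and down, at radius r is drawn at 1 + k1 r^2 times it, then the intrinsics apply), "xyz" and "orientation" of the camera in the world. Camera axes: x right, y down, z forward; pixel columns grow to the right and rows downward; lengths in m; the calibration is good to about 2 mm. A picture is of the moment at which its call begins. There is no depth.
- close_job(): hands the job in; it is judged then, once.
The state is a dict: "t": time; "joint_pos": joint angles; "joint_velocities": joint speeds; "joint_efforts": joint torques, N m; "position": TCP position; "eef_rot": TCP orientation; "contact_force": force on the tool from outside, world axes, zero at the start; "moment": the same for the moment, N m; "grip_width": finger opening in m; "grip_force": force on a finger pad.
Only numpy, scipy, OpenCV 4.12 (cv2) and the standard library are available. Lean on these libraries where they do the work, as an engineer would, in place of code of your own. Each camera call takes 0.05 s, during which the arm holds its last target. There are 200 camera calls.

## Working session

There is one attempt and no reset: what is moved stays moved. The work goes in short steps, Python scripts to look and compute and a tool call to move; the robot and the scene stay as the last step left them, time stands still between calls to the robot, and variables do not carry over. Pictures are saved under pics/ and viewed, at most 10 in all, crops included, and the job is handed in when it is done.

Besides the shell and the picture viewer there is one more tool, called after "Call:" by a JSON object that holds its "op" and its "data". drive_tool: Moves the arm, as the interface text tells. Its arguments: {"type":"object","properties":{"commands":{"type":"array","items":{"type":"array"}},"fingers":{"type":"number"},"squeeze":{"type":"number"}},"required":["commands"]}

```bash
mkdir -p pics
python3 - <<'E'
from rig import *
import cv2
for n in("scene","top"):
    s=snapshot(n);cv2.imwrite(f"pics/{n}0.png",s["image"]);print(n,s["mtx"].tolist() if hasattr(s["mtx"],'tolist') else s["mtx"],s["k1"],s["xyz"],s["orientation"])
o=observe();print(o["t"],o["position"],o["eef_rot"])
E
```

```text
scene [[477.77506649810977, 0.0, 278.9241742137201], [0.0, 477.77506649810977, 209.17406469116776], [0.0, 0.0, 1.0]] -0.09897631592685176 [ 1.24500325 -0.08834522  1.01256053] [[ 0.23993823  0.77723409 -0.58166727]
 [ 0.97069132 -0.20054347  0.13244123]
 [-0.01371173 -0.59639709 -0.80257243]]
top [[415.38967912437073, 0.0, 276.64525911462175], [0.0, 415.38967912437073, 202.05527916255514], [0.0, 0.0, 1.0]] -0.12236965024904313 [0.38777361 0.04745317 1.19241502] [[-0.0235974  -0.97859946  0.20441689]
 [-0.99972068  0.02336701 -0.00354116]
 [-0.00131123 -0.20444335 -0.97887752]]
0.1 [ 0.16567912 -0.57633909  0.20978149] [[-9.61097879e-01 -2.76207412e-01 -5.75936476e-04]
 [-2.76207978e-01  9.61096714e-01  1.50294206e-03]
 [ 1.38406918e-04  1.60355268e-03 -9.99998705e-01]]
```

View pics/scene0.png

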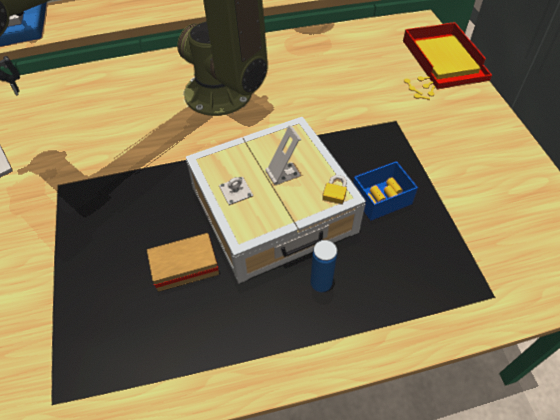

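View pics/top0.png

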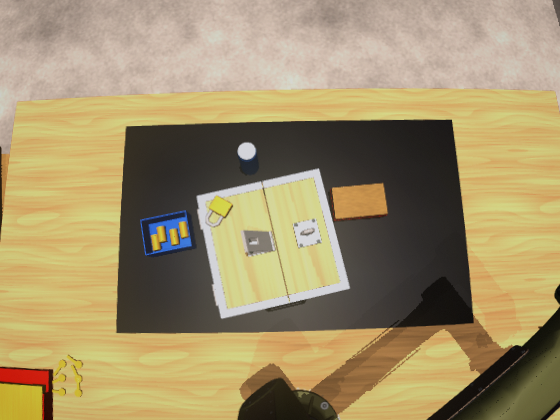

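The scene view shows the chest with its staple near (236,186), the hasp leaf from about (285,170) up to (293,128) and the padlock at (334,192). In the top view the staple is near (307,233) and the hasp near (258,243). Next I'll enlarge both.

Run:
```python
import cv2,numpy as np
a=cv2.imread("pics/scene0.png")[110:220,180:330];b=cv2.imread("pics/top0.png")[205:275,230:330]
cv2.imwrite("pics/c1.png",cv2.resize(a,None,fx=5,fy=5,interpolation=cv2.INTER_CUBIC))
cv2.imwrite("pics/c2.png",cv2.resize(b,None,fx=8,fy=8,interpolation=cv2.INTER_CUBIC))
```

```text
(no output)
```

View pics/c1.png

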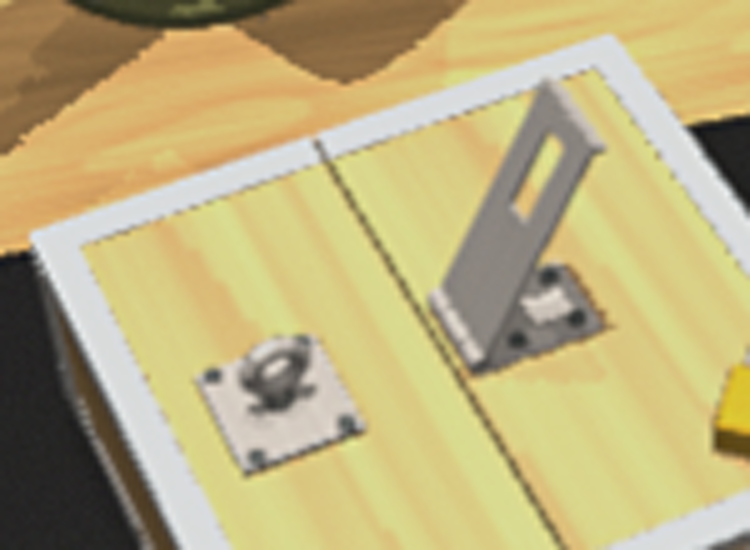

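View pics/c2.png

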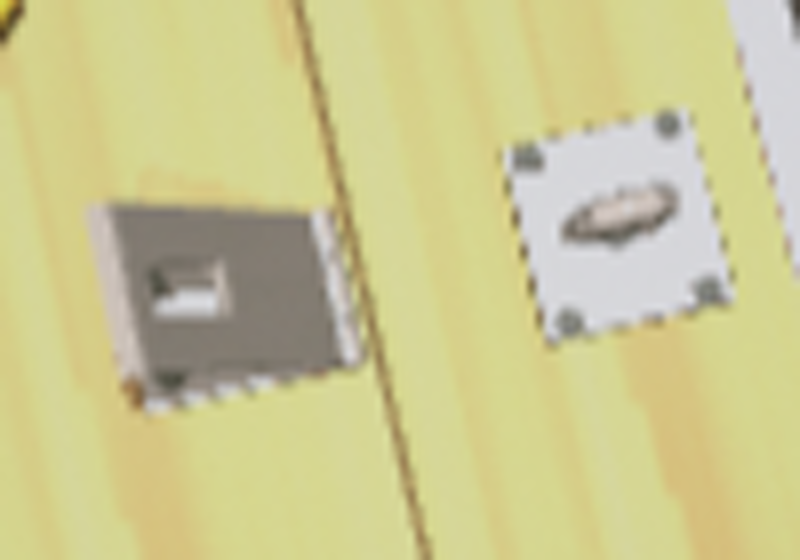

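```bash
cat > h.py <<'E'
from rig import *
import numpy as np,cv2
def ray(s,p):
    d=cv2.undistortPoints(np.array([[p]],float),s["mtx"],np.array([s["k1"],0,0,0,0.]))[0,0]
    v=np.array(s["orientation"])@np.array([*d,1]);return np.array(s["xyz"]),v/np.linalg.norm(v)
def tri(S,T,p,q):
    A=np.zeros((3,3));b=np.zeros(3)
    L=[ray(S,p),ray(T,q)]
    for c,v in L:
        M=np.eye(3)-np.outer(v,v);A+=M;b+=M@c
    x=np.linalg.solve(A,b);return x,[np.linalg.norm(np.cross(x-c,v))for c,v in L]
E
python3 - <<'E'
from h import *
S=snapshot("scene");T=snapshot("top")
c1=lambda x,y:(180+x/5-.4,110+y/5-.4)
c2=lambda x,y:(230+x/8-.44,205+y/8-.44)
P={"ring":((277,372),(620,213)),
"pA":((195,380),(733,302)),"pB":((312,337),(548,345)) }
# plate corners: scene left=-y,near +x ; top right=-y, up=+x
P={"ring":((277,372),(620,213)),
"p_far-robot-left":((247,475),(690,108)),"p_rightnear":((367,432),(503,150)),"p_top":((312,337),(548,345)),"p_left":((195,380),(733,302)),
"tipA":((547,80),(135,400)),"tipB":((603,150),(95,205)),"knA":((437,297),(355,365)),"knB":((480,365),(322,212))}
for k,(a,b) in P.items():
    x,e=tri(S,T,c1(*a),c2(*b));print(k,x.round(4),np.round(e,4))
E
```

```text
ring [ 0.5277 -0.0298  0.1563] [0.0012 0.0012]
p_far-robot-left [ 0.5647 -0.0544  0.1322] [0.0024 0.0024]
p_rightnear [0.5527 0.0058 0.1305] [0.0017 0.0017]
p_top [ 0.4891 -0.0073  0.131 ] [0.001 0.001]
p_left [ 0.5014 -0.067   0.131 ] [0.0011 0.0011]
tipA [0.4651 0.1164 0.2489] [0.0011 0.0011]
tipB [0.5204 0.1272 0.2545] [0.0015 0.0015]
knA [0.4839 0.0554 0.1365] [0.002 0.002]
knB [0.5329 0.065  0.1386] [0.0021 0.0021]
```

Staple, plate, hinge and leaf tip all agree to a few mm. That gives a chest yaw of about 101.4°, the pin at about (0.509, 0.0625) and the hasp at about 2.06 rad. First move: rise, align and close the fingers.

Call:
{"op": "drive_tool", "data": {"commands": [[[0,0,-25],-7.1],[[0,0,-25],-7.1],[[0,0,-25],-7.1],[[0,0,-25],-7.1],[[0,0,-20],-7.1]], "fingers": 0, "squeeze": 40}}

```text
t: 0.62
position: [0.1656, -0.5767, 0.3327]
eef_rot: [[-0.617, -0.787, 0.0], [-0.787, 0.617, -0.001], [0.001, -0.001, -1.0]]
contact_force: [-0.0, -0.2, 1.0]
grip_width: 0.0255
grip_force: 0.0
```

Call:
{"op": "drive_tool", "data": {"commands": [[[0,0,0],-7.1],[[0,0,0],-7.1],[[0,0,0],-7.1],[[0,0,0],-7.1],[[0,0,0],-7.1]]}}

```text
t: 1.03
position: [0.1658, -0.5766, 0.3304]
eef_rot: [[-0.046, -0.999, -0.0], [-0.999, 0.046, 0.001], [-0.001, 0.0, -1.0]]
contact_force: [0.1, -0.3, -0.1]
grip_width: 0.0002
grip_force: 0.0
```

Call:
{"op": "drive_tool", "data": {"commands": [[[0,0,0],-7.1],[[0,0,0],-7.1],[[0,0,0],0],[[0,0,0],0]]}}

```text
t: 1.37
position: [0.1657, -0.5766, 0.3304]
eef_rot: [[0.191, -0.982, -0.0], [-0.982, -0.191, 0.0], [-0.0, 0.0, -1.0]]
contact_force: [-0.5, 0.1, 0.2]
grip_width: 0.0001
grip_force: 0.0
```

```bash
cat >> h.py <<'E'
a=np.radians(101.4);U=np.array([np.cos(a),np.sin(a),0]);V=np.array([-np.sin(a),np.cos(a),0]);PIN=np.array([.509,.0622,0])
def ch():
    o=observe();p=np.array(o["position"])-PIN;R=np.array(o["eef_rot"])
    print("t",o["t"],"chest mm",(np.array([p@U,p@V,p[2]])*1e3).round(1),"yawerr",np.degrees(np.arctan2(R[:,0]@V,-R[:,0]@U)).round(2),"F",np.round(o["contact_force"],1),"j",np.round(o["joint_pos"],1),"w",o["grip_width"])
    return o,R
def go(x,y,z):
    o,R=ch();t=PIN+(x*U+y*V)/1e3+[0,0,z/1e3];print("tool shift",(R.T@(t-o["position"])*1e3).round(1))
E
python3 -c "
from h import *
go(95,0,330)"
```

```text
t 1.3667 chest mm [-558.4  462.8  330.4] yawerr 0.38 F [-0.5  0.1  0.2] j [ -54.8    5.1   20.4   -0.  -105.3   65.9] w 0.0001320084798922318
tool shift [-656.5 -458.4    0.7]
```

Call:
{"op": "drive_tool", "data": {"commands": [[[-32.8,-22.9,0],0],[[-32.8,-22.9,0],0],[[-32.8,-22.9,0],0],[[-32.8,-22.9,0],0],[[-32.8,-22.9,0],0]]}}

```text
t: 1.78
position: [0.2461, -0.3919, 0.3305]
eef_rot: [[0.19, -0.982, 0.0], [-0.982, -0.19, 0.0], [-0.0, -0.0, -1.0]]
contact_force: [1.4, 0.5, 0.8]
grip_width: -0.0002
grip_force: 0.0
```

Call:
{"op": "drive_tool", "data": {"commands": [[[-32.8,-22.9,0],0],[[-32.8,-22.9,0],0],[[-32.8,-22.9,0],0],[[-32.8,-22.9,0],0],[[-32.8,-22.9,0],0]]}}

```text
t: 2.2
position: [0.3265, -0.2086, 0.331]
eef_rot: [[0.19, -0.982, 0.001], [-0.982, -0.19, 0.0], [0.0, -0.001, -1.0]]
contact_force: [2.0, 0.6, 0.1]
grip_width: 0.0
grip_force: 0.0
```

Call:
{"op": "drive_tool", "data": {"commands": [[[-32.8,-22.9,0],0],[[-32.8,-22.9,0],0],[[-32.8,-22.9,0],0],[[-32.8,-22.9,0],0],[[-32.8,-22.9,0],0]]}}

```text
t: 2.62
position: [0.4069, -0.025, 0.3312]
eef_rot: [[0.191, -0.982, 0.002], [-0.982, -0.191, 0.001], [-0.0, -0.002, -1.0]]
contact_force: [1.1, -0.7, -0.3]
grip_width: 0.0002
grip_force: 0.0
```

Call:
{"op": "drive_tool", "data": {"commands": [[[-32.8,-22.9,0],0],[[-32.8,-22.9,0],0],[[-32.8,-22.9,0],0],[[-32.8,-22.9,0],0],[[0,0,0],0]]}}

```text
t: 3.03
position: [0.4721, 0.1245, 0.3273]
eef_rot: [[0.195, -0.981, -0.005], [-0.981, -0.195, -0.002], [0.001, 0.005, -1.0]]
contact_force: [-0.1, -0.1, -2.0]
grip_width: -0.0003
grip_force: 0.0
```

```bash
python3 -c "
from h import *
go(100,0,215)"
```

```text
t 3.0333 chest mm [ 68.4  23.9 327.3] yawerr 0.16 F [-0.1 -0.1 -2. ] j [ 3.84e+01 -1.18e+01  4.00e+00 -1.00e-01 -1.06e+02 -2.72e+01] w -0.00028959606758963537
tool shift [-31.7 -24.4 112.1]
```

Call:
{"op": "drive_tool", "data": {"commands": [[[-32,-24,0],0],[[0,0,28],0],[[0,0,28],0],[[0,0,28],0],[[0,0,28],0]]}}

```text
t: 3.45
position: [0.4883, 0.1556, 0.2172]
eef_rot: [[0.191, -0.982, -0.0], [-0.982, -0.191, -0.0], [-0.0, 0.0, -1.0]]
contact_force: [-0.3, 0.5, 0.0]
grip_width: -0.0003
grip_force: 0.0
```

Call:
{"op": "drive_tool", "data": {"commands": [[[0,0,0],0]]}}

```text
t: 3.53
position: [0.486, 0.1549, 0.2121]
eef_rot: [[0.192, -0.981, -0.009], [-0.981, -0.192, -0.004], [0.002, 0.01, -1.0]]
contact_force: [0.4, 0.3, -1.4]
grip_width: 0.0001
grip_force: 0.0
```

```bash
python3 -c "
from h import *
go(11,0,215)
b=snapshot('scene')['image'][90:220,160:330];cv2.imwrite('pics/c3.png',cv2.resize(b,None,fx=4,fy=4))"
```

```text
t 3.5333 chest mm [ 95.4   4.2 212.1] yawerr 0.35 F [ 0.4  0.3 -1.4] j [ 40.2 -10.9  -7.4  -0.2 -94.  -29.2] w 0.00010108894239107546
tool shift [84.4 -4.7 -2.7]
```

View pics/c3.png

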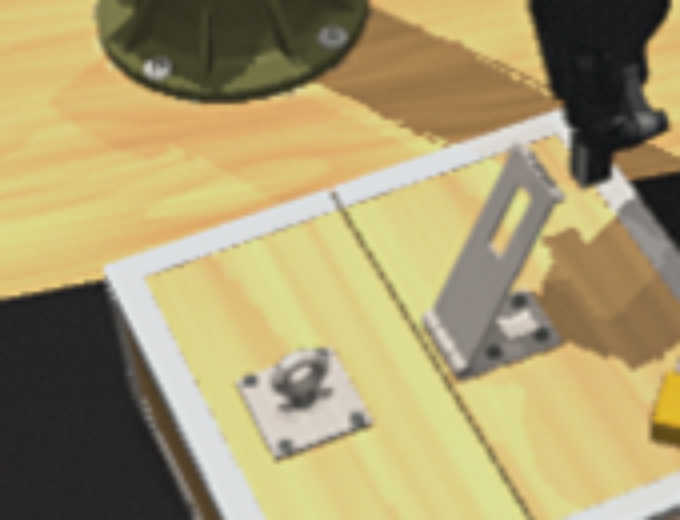

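The closed fingertips at about (593,165) stand just behind the leaf's tip (540,175), and the leaf is untouched. I'll sweep it forward.

Call:
{"op": "drive_tool", "data": {"commands": [[[11,-4,0],0],[[11,0,0],0],[[11,0,0],0],[[11,0,0],0],[[0,0,0],0]]}}

```text
t: 4.0
position: [0.5016, 0.111, 0.2201]
eef_rot: [[0.192, -0.981, 0.002], [-0.981, -0.192, 0.001], [-0.0, -0.002, -1.0]]
contact_force: [0.5, 0.2, 0.4]
grip_width: 0.0002
grip_force: 0.0
```

Call:
{"op": "drive_tool", "data": {"commands": [[[11,0,0],0],[[11,0,0],0],[[11,0,0],0],[[11,0,0],0],[[0,0,0],0]]}}

```text
t: 4.42
position: [0.5097, 0.0678, 0.2187]
eef_rot: [[0.193, -0.981, -0.0], [-0.981, -0.193, -0.001], [0.001, 0.0, -1.0]]
contact_force: [-0.2, 0.4, 0.4]
grip_width: 0.0001
grip_force: 0.0
```

```bash
python3 -c "
from h import *
go(-24,0,198)"
```

```text
t 4.4167 chest mm [  5.4  -1.8 218.7] yawerr 0.28 F [-0.2  0.4  0.4] j [ 30.1 -10.8  -6.7   0.  -94.1 -18.9] w 0.00014809121959905925
tool shift [29.3  1.6 20.7]
```

Call:
{"op": "drive_tool", "data": {"commands": [[[10,1,4],0],[[10,0,7],0],[[9,0,9],0],[[6,0,7],0],[[5,0,7],0]]}}

```text
t: 4.83
position: [0.5162, 0.0296, 0.1836]
eef_rot: [[0.194, -0.981, -0.001], [-0.981, -0.194, 0.0], [-0.0, 0.001, -1.0]]
contact_force: [0.2, 1.7, 0.8]
grip_width: -0.0004
grip_force: 0.6
```

Call:
{"op": "drive_tool", "data": {"commands": [[[3,0,8],0],[[3,0,8],0],[[2,0,7],0],[[1,0,7],0],[[0,0,0],0]]}}

```text
t: 5.25
position: [0.5173, 0.0212, 0.1527]
eef_rot: [[0.194, -0.981, -0.003], [-0.981, -0.194, -0.0], [-0.0, 0.002, -1.0]]
contact_force: [-0.7, -0.5, -0.4]
grip_width: -0.0002
grip_force: 0.0
```

```bash
python3 -c "
from h import *
go(-44,0,139)
b=snapshot('scene')['image'][90:220,160:330];cv2.imwrite('pics/c4.png',cv2.resize(b,None,fx=4,fy=4))"
```

```text
t 5.25 chest mm [-41.9   0.  152.7] yawerr 0.2 F [-0.7 -0.5 -0.4] j [ 24.6 -10.2 -13.   -0.1 -87.3 -13.4] w -0.00015367034886527145
tool shift [ 2.2 -0.  13.7]
```

View pics/c4.png

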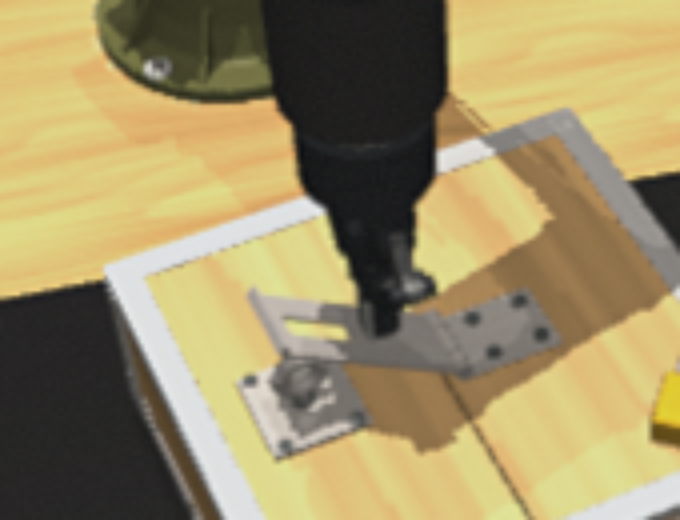

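The leaf is now about 20° from flat, with its tip at (265,320) and its slot over the ring at (300,385). The fingers rest on its solid part. I'll press it down gently.

Call:
{"op": "drive_tool", "data": {"commands": [[[2,0,4],0],[[0,0,4],0],[[0,0,4],0],[[0,0,2],0],[[0,0,0],0]]}}

```text
t: 5.72
position: [0.5181, 0.0198, 0.1398]
eef_rot: [[0.195, -0.981, -0.001], [-0.981, -0.195, -0.0], [-0.0, 0.001, -1.0]]
contact_force: [0.7, 0.2, -0.0]
grip_width: -0.0001
grip_force: 0.0
```

Call:
{"op": "drive_tool", "data": {"commands": [[[0,0,1],0],[[0,0,1],0],[[0,0,0],0],[[0,0,0],0]]}}

```text
t: 6.05
position: [0.5184, 0.0197, 0.1387]
eef_rot: [[0.195, -0.981, -0.0], [-0.981, -0.195, 0.0], [-0.0, -0.0, -1.0]]
contact_force: [1.2, 0.3, 0.6]
grip_width: -0.0
grip_force: 0.0
```

```bash
python3 -c "
from h import *
go(-94,0,230)"
```

```text
t 6.05 chest mm [-43.5  -0.8 138.7] yawerr 0.17 F [1.2 0.3 0.6] j [ 24.4 -10.  -14.4  -0.  -85.7 -13.2] w -3.0652637590981174e-06
tool shift [ 50.5   0.7 -91.3]
```

Call:
{"op": "drive_tool", "data": {"commands": [[[0,0,1.5],0],[[0,0,0],0],[[0,0,0],0]]}}

```text
t: 6.3
position: [0.5184, 0.0197, 0.1371]
eef_rot: [[0.195, -0.981, -0.0], [-0.981, -0.195, 0.0], [-0.0, 0.0, -1.0]]
contact_force: [1.2, 0.1, 0.0]
grip_width: 0.0002
grip_force: 0.1
```

Call:
{"op": "drive_tool", "data": {"commands": [[[0,0,1],0],[[0,0,0],0],[[0,0,0],0]]}}

```text
t: 6.55
position: [0.5184, 0.0197, 0.1361]
eef_rot: [[0.195, -0.981, -0.0], [-0.981, -0.195, 0.0], [-0.0, 0.0, -1.0]]
contact_force: [0.1, -0.1, 0.3]
grip_width: 0.0
grip_force: 0.1
```

Call:
{"op": "drive_tool", "data": {"commands": [[[0,0,1],0],[[0,0,0],0],[[0,0,0],0]]}}

```text
t: 6.8
position: [0.5184, 0.0197, 0.1351]
eef_rot: [[0.195, -0.981, -0.0], [-0.981, -0.195, 0.0], [-0.0, 0.0, -1.0]]
contact_force: [0.2, -0.7, -0.2]
grip_width: 0.0002
grip_force: 0.1
```

```bash
python3 -c "
from h import *
go(-94,0,230)
b=snapshot('scene')['image'][120:220,170:300];cv2.imwrite('pics/c5.png',cv2.resize(b,None,fx=6,fy=6,interpolation=cv2.INTER_CUBIC))"
```

```text
t 6.8 chest mm [-43.5  -0.8 135.1] yawerr 0.17 F [ 0.2 -0.7 -0.2] j [ 24.4 -10.  -14.7  -0.  -85.3 -13.2] w 0.00021042978004201537
tool shift [ 50.5   0.7 -94.9]
```

View pics/c5.png

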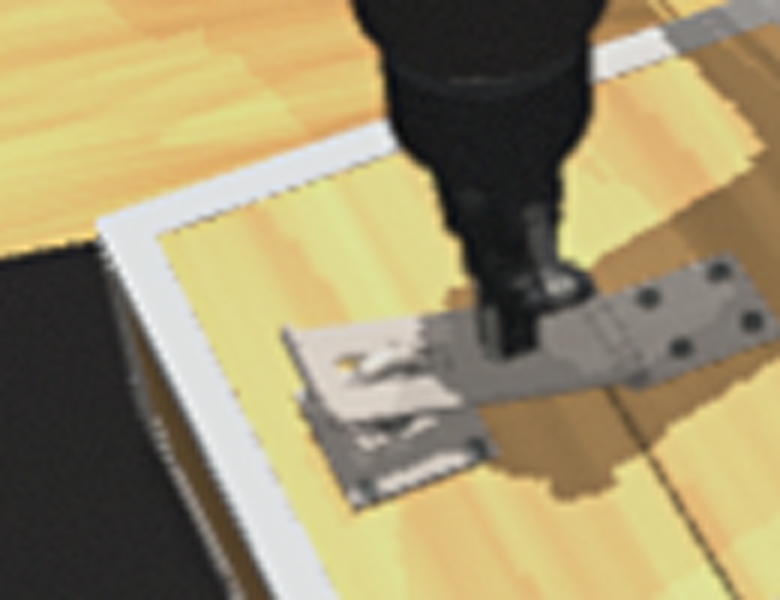

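The ring is coming up through the slot near (385,362), but the leaf's tip is still about 10–15 mm high. I'll keep pressing.

Call:
{"op": "drive_tool", "data": {"commands": [[[0,0,1],0],[[0,0,1],0],[[0,0,0],0],[[0,0,0],0]]}}

```text
t: 7.18
position: [0.5183, 0.0197, 0.133]
eef_rot: [[0.195, -0.981, -0.0], [-0.981, -0.195, 0.0], [-0.0, 0.0, -1.0]]
contact_force: [-0.1, 1.1, -0.4]
grip_width: 0.0001
grip_force: 0.0
```

Call:
{"op": "drive_tool", "data": {"commands": [[[0,0,1],0],[[0,0,0],0],[[0,0,0],0]]}}

```text
t: 7.43
position: [0.5183, 0.0197, 0.1321]
eef_rot: [[0.195, -0.981, -0.0], [-0.981, -0.195, 0.0], [-0.0, 0.0, -1.0]]
contact_force: [0.6, -0.3, 0.7]
grip_width: 0.0003
grip_force: 0.0
```

Call:
{"op": "drive_tool", "data": {"commands": [[[0,0,1],0],[[0,0,0],0],[[0,0,0],0]]}}

```text
t: 7.68
position: [0.5184, 0.0197, 0.1311]
eef_rot: [[0.195, -0.981, -0.0], [-0.981, -0.195, 0.0], [-0.0, 0.0, -1.0]]
contact_force: [-0.0, 0.5, 0.1]
grip_width: -0.0001
grip_force: 0.1
```

Call:
{"op": "drive_tool", "data": {"commands": [[[0,0,1],0],[[0,0,0],0],[[0,0,0],0]]}}

```text
t: 7.93
position: [0.5184, 0.0197, 0.1301]
eef_rot: [[0.195, -0.981, -0.0], [-0.981, -0.195, 0.0], [-0.0, 0.0, -1.0]]
contact_force: [0.6, 0.0, -0.3]
grip_width: 0.0002
grip_force: 0.1
```

```bash
python3 -c "
from h import *
ch()
S=snapshot('scene')
# angle of leaf from tip corner in c5 picture: near corner y=-25 plane, (347,422); left corner y=+25 (288,330)
for p,y in(((347,422),-25),((288,330),25)):
  c,v=ray(S,(170+p[0]/6-.4,120+p[1]/6-.4));c=c-PIN
  s=(y/1e3-c@V)/(v@V);q=c+s*v;print('tip x,z',q@U,q[2])
b=S['image'][120:220,170:300];cv2.imwrite('pics/c6.png',cv2.resize(b,None,fx=6,fy=6,interpolation=cv2.INTER_CUBIC))"
```

```text
t 7.9333 chest mm [-43.5  -0.8 130.1] yawerr 0.17 F [ 0.6  0.  -0.3] j [ 24.4  -9.9 -15.2  -0.  -84.8 -13.2] w 0.00024943767430150025
tip x,z -0.1193192370797741 0.17590959678551177
tip x,z -0.12369917739592332 0.17893786836323378
```

View pics/c6.png

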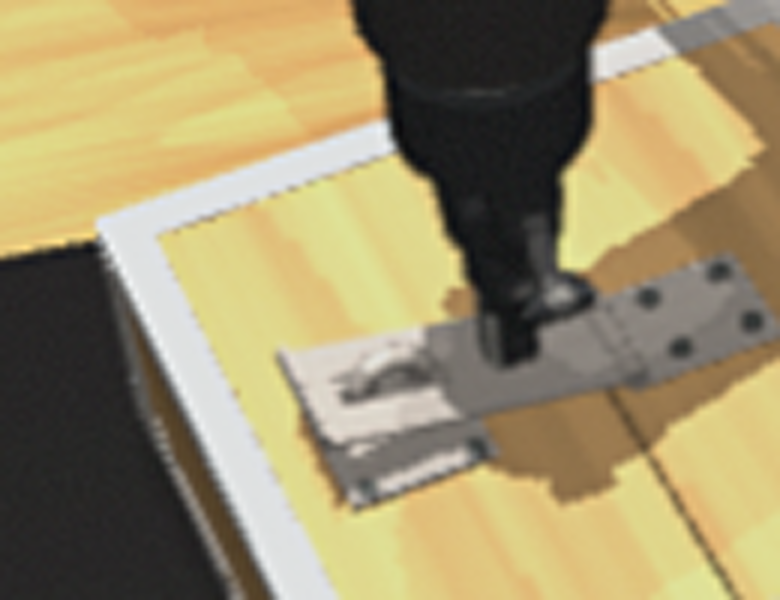

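The ring now stands partly through the slot at (385,375) and the tip is still raised, at (345,445). So the finger ends sit higher than the nominal TCP, and I'll press on until the force rises.

Call:
{"op": "drive_tool", "data": {"commands": [[[0,0,1.5],0],[[0,0,1.5],0],[[0,0,0],0],[[0,0,0],0]]}}

```text
t: 8.32
position: [0.5183, 0.0197, 0.1269]
eef_rot: [[0.195, -0.981, -0.0], [-0.981, -0.195, 0.0], [-0.0, 0.0, -1.0]]
contact_force: [-0.3, 0.2, 1.0]
grip_width: -0.0002
grip_force: 0.0
```

Call:
{"op": "drive_tool", "data": {"commands": [[[0,0,1],0],[[0,0,1],0],[[0,0,0],0],[[0,0,0],0]]}}

```text
t: 8.65
position: [0.5183, 0.0197, 0.125]
eef_rot: [[0.195, -0.981, -0.0], [-0.981, -0.195, 0.0], [-0.0, 0.0, -1.0]]
contact_force: [-0.3, -0.2, -0.5]
grip_width: 0.0003
grip_force: 0.0
```

```bash
python3 -c "
from h import *
ch()
S=snapshot('scene')
for p,y in(((345,445),-25),((280,352),25)):
  c,v=ray(S,(170+p[0]/6-.4,120+p[1]/6-.4));c=c-PIN
  s=(y/1e3-c@V)/(v@V);q=c+s*v;print('tip x,z',q@U,q[2])
# finger tip bottom visible corner in c6 ~ (515,368): height if in plane chest y=-15
c,v=ray(S,(170+515/6-.4,120+368/6-.4));c=c-PIN
for y in(-15,0):
  s=(y/1e3-c@V)/(v@V);q=c+s*v;print('finger x,z',y,q@U,q[2])
"
```

```text
t 8.65 chest mm [-43.5  -0.8 125. ] yawerr 0.17 F [-0.3 -0.2 -0.5] j [ 24.4  -9.9 -15.6  -0.  -84.2 -13.2] w 0.0002759094864132486
tip x,z -0.12149894067197714 0.16320615454004994
tip x,z -0.12833856253552886 0.16827435366597998
finger x,z -15 -0.04692865186695005 0.15891487932359483
finger x,z 0 -0.041473206297445095 0.13999337025483016
```

Call:
{"op": "drive_tool", "data": {"commands": [[[0,0,1],0],[[0,0,1],0],[[0,0,1],0],[[0,0,0],0],[[0,0,0],0]]}}

```text
t: 9.12
position: [0.5183, 0.0197, 0.122]
eef_rot: [[0.195, -0.981, -0.0], [-0.981, -0.195, 0.0], [-0.0, 0.0, -1.0]]
contact_force: [0.1, -0.0, 0.0]
grip_width: 0.0002
grip_force: 0.0
```

Call:
{"op": "drive_tool", "data": {"commands": [[[0,0,1],0],[[0,0,0],0],[[0,0,0],0]]}}

```text
t: 9.37
position: [0.5183, 0.0197, 0.121]
eef_rot: [[0.195, -0.981, -0.0], [-0.981, -0.195, 0.0], [-0.0, 0.0, -1.0]]
contact_force: [-0.2, -0.4, -0.2]
grip_width: -0.0001
grip_force: 0.0
```

Call:
{"op": "drive_tool", "data": {"commands": [[[0,0,1],0],[[0,0,0],0],[[0,0,0],0]]}}

```text
t: 9.62
position: [0.5184, 0.0197, 0.1201]
eef_rot: [[0.195, -0.981, -0.0], [-0.981, -0.195, 0.0], [-0.0, 0.0, -1.0]]
contact_force: [0.1, -0.1, -0.4]
grip_width: -0.0
grip_force: 0.0
```

Call:
{"op": "drive_tool", "data": {"commands": [[[0,0,1],0],[[0,0,0],0],[[0,0,0],0]]}}

```text
t: 9.87
position: [0.5184, 0.0197, 0.1191]
eef_rot: [[0.195, -0.981, -0.0], [-0.981, -0.195, 0.0], [-0.0, 0.0, -1.0]]
contact_force: [0.0, -0.3, -0.0]
grip_width: -0.0
grip_force: 0.0
```

Call:
{"op": "drive_tool", "data": {"commands": [[[0,0,1],0],[[0,0,0],0],[[0,0,0],0]]}}

```text
t: 10.12
position: [0.5185, 0.0197, 0.1185]
eef_rot: [[0.195, -0.981, 0.0], [-0.981, -0.195, 0.0], [0.0, -0.0, -1.0]]
contact_force: [-0.4, -0.2, 2.8]
grip_width: -0.0002
grip_force: 1.3
```

```bash
python3 -c "
from h import *
ch()
S=snapshot('scene')
b=S['image'][120:220,170:300];cv2.imwrite('pics/c7.png',cv2.resize(b,None,fx=6,fy=6,interpolation=cv2.INTER_CUBIC))"
```

```text
t 10.1167 chest mm [-43.6  -0.9 118.5] yawerr 0.16 F [-0.4 -0.2  2.8] j [ 24.4  -9.8 -16.2   0.  -83.5 -13.2] w -0.0002380614672892165
```

View pics/c7.png

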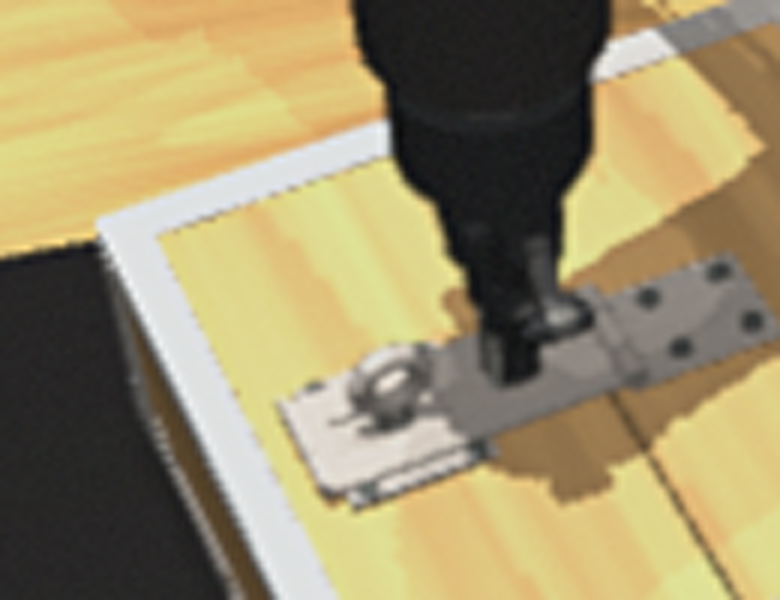

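The hasp now lies flat with the ring standing up through its slot at (390,382), and contact shows at nominal z 118.5. So the finger ends are about 20 mm above the nominal TCP. I'll press once more, rise, open the fingers and go over the ring.

Call:
{"op": "drive_tool", "data": {"commands": [[[0,0,1],0],[[0,0,1],0],[[0,0,0],0],[[0,0,0],0],[[0,0,0],0]]}}

```text
t: 10.58
position: [0.5186, 0.0196, 0.1184]
eef_rot: [[0.195, -0.981, 0.002], [-0.981, -0.195, -0.0], [0.0, -0.002, -1.0]]
contact_force: [-5.7, 1.2, 11.1]
grip_width: 0.0001
grip_force: 5.6
```

Call:
{"op": "drive_tool", "data": {"commands": [[[0,0,-15],0],[[0,0,-25],0],[[0,0,-25],0],[[0,0,-20],0],[[0,0,0],0]]}}

```text
t: 11.0
position: [0.5201, 0.0196, 0.206]
eef_rot: [[0.195, -0.981, 0.007], [-0.981, -0.195, 0.001], [0.0, -0.007, -1.0]]
contact_force: [-0.1, -0.0, 1.4]
grip_width: -0.0001
grip_force: 0.0
```

Call:
{"op": "drive_tool", "data": {"commands": [[[25,1,0],0],[[25,0,0],0],[[0,0,0],0],[[0,0,0],0],[[0,0,0],0]], "fingers": 45}}

```text
t: 11.42
position: [0.527, -0.0294, 0.2005]
eef_rot: [[0.194, -0.981, -0.001], [-0.981, -0.194, 0.0], [-0.0, 0.001, -1.0]]
contact_force: [-0.3, -0.0, -0.6]
grip_width: 0.0451
grip_force: 0.0
```

Run:
```python
from h import *
o,R=ch();print("to ring",(R.T@(np.array([.5277,-.0298,.125])-o["position"])*1e3).round(1))
S=snapshot('scene');T=snapshot('top')
# leaf tip check: ring now
b=S['image'][120:220,170:300];t=T['image'][200:270,250:340]
cv2.imwrite('pics/c8.png',np.hstack([cv2.resize(b,(520,400),interpolation=cv2.INTER_CUBIC)]))
```

```text
t 11.4167 chest mm [-93.4   0.5 200.5] yawerr 0.2 F [-0.3 -0.  -0.6] j [ 18.6  -8.7  -6.8  -0.  -92.   -7.4] w 0.045054015879185845
to ring [ 0.5 -0.7 75.5]
```

View pics/c8.png

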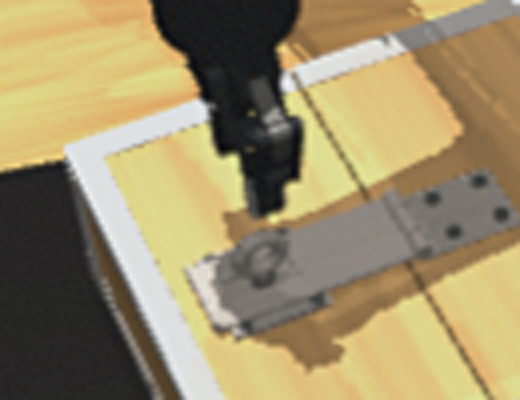

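The hasp stays flat with the ring upright at (262,255), and the open fingers stand above it. I'll descend over the ring and grip.

Call:
{"op": "drive_tool", "data": {"commands": [[[0,-0.5,20],0],[[0,0,20],0],[[0,0,20],0],[[0,0,14],0],[[0,0,0],0]]}}

```text
t: 11.93
position: [0.5258, -0.0288, 0.1234]
eef_rot: [[0.196, -0.981, -0.006], [-0.981, -0.196, -0.0], [-0.001, 0.006, -1.0]]
contact_force: [-1.4, -0.1, -0.2]
grip_width: 0.0445
grip_force: 0.0
```

Call:
{"op": "drive_tool", "data": {"commands": [[[0,0,0],0],[[0,0,0],0],[[0,0,0],0],[[0,0,0],0],[[0,0,0],0]], "fingers": 0, "squeeze": 30}}

```text
t: 12.35
position: [0.5274, -0.0293, 0.1289]
eef_rot: [[0.195, -0.981, 0.0], [-0.981, -0.195, 0.0], [-0.0, -0.0, -1.0]]
contact_force: [-5.1, 1.7, 3.9]
grip_width: 0.0088
grip_force: 29.5
```

```bash
python3 -c "
from h import *
ch()"
```

```text
t 12.35 chest mm [-9.330e+01  1.000e-01  1.289e+02] yawerr 0.15 F [-5.1  1.7  3.9] j [ 18.6  -8.4 -14.   -0.  -84.5  -7.4] w 0.008827793529240293
```

Call:
{"op": "drive_tool", "data": {"commands": [[[0,0,0],0],[[0,0,0],-4],[[0,0,0],-4],[[0,0,0],-4],[[0,0,0],-4]], "squeeze": 50}}

```text
t: 12.77
position: [0.5273, -0.0293, 0.1289]
eef_rot: [[0.461, -0.888, 0.0], [-0.888, -0.461, 0.0], [-0.0, -0.0, -1.0]]
contact_force: [-6.4, 1.0, 3.1]
grip_width: 0.0087
grip_force: 49.2
```

Call:
{"op": "drive_tool", "data": {"commands": [[[0,0,0],-5],[[0,0,0],-5],[[0,0,0],-5],[[0,0,0],-5],[[0,0,0],-5]]}}

```text
t: 13.18
position: [0.5271, -0.0294, 0.1289]
eef_rot: [[0.793, -0.609, -0.0], [-0.609, -0.793, 0.0], [-0.0, 0.0, -1.0]]
contact_force: [-5.8, 1.2, 4.5]
grip_width: 0.0085
grip_force: 49.2
```

```bash
python3 -c "
from h import *
o,_=ch();print(o['moment'],o['grip_force'])"
```

```text
t 13.1833 chest mm [-93.4   0.3 128.9] yawerr -41.08 F [-5.8  1.2  4.5] j [ 18.6  -8.4 -14.   -0.  -84.5  33.8] w 0.008548334689647772
[ 0.39326783  2.18358753 -0.06921116] 49.20978232659763
```

Call:
{"op": "drive_tool", "data": {"commands": [[[0,0,0],-5],[[0,0,0],-5],[[0,0,0],-5],[[0,0,0],-5],[[0,0,0],-5]]}}

```text
t: 13.6
position: [0.527, -0.0296, 0.1289]
eef_rot: [[0.976, -0.217, -0.001], [-0.217, -0.976, -0.0], [-0.001, 0.0, -1.0]]
contact_force: [-7.0, 0.2, 4.8]
grip_width: 0.009
grip_force: 49.2
```

Call:
{"op": "drive_tool", "data": {"commands": [[[0,0,0],-5],[[0,0,0],-5],[[0,0,0],-5],[[0,0,0],-5],[[0,0,0],-4]]}}

```text
t: 14.02
position: [0.5271, -0.0297, 0.1289]
eef_rot: [[0.98, 0.199, -0.0], [0.199, -0.98, -0.0], [-0.001, 0.0, -1.0]]
contact_force: [-6.3, -0.6, 4.0]
grip_width: 0.0087
grip_force: 49.3
```

Call:
{"op": "drive_tool", "data": {"commands": [[[0,0,0],0],[[0,0,0],0],[[0,0,0],0],[[0,0,0],0]]}}

```text
t: 14.35
position: [0.5271, -0.0297, 0.1289]
eef_rot: [[0.981, 0.195, -0.001], [0.195, -0.981, -0.0], [-0.001, 0.0, -1.0]]
contact_force: [-7.0, 0.2, 4.8]
grip_width: 0.0087
grip_force: 49.3
```

```bash
python3 -c "
from h import *
o,_=ch();print(o['moment'],o['grip_force'])"
```

```text
t 14.35 chest mm [-93.7   0.5 128.9] yawerr -89.84 F [-7.   0.2  4.8] j [ 18.6  -8.4 -14.    0.  -84.5  82.6] w 0.008653614920701406
[0.05547458 2.18530294 0.02777225] 49.31690216297284
```

Call:
{"op": "drive_tool", "data": {"commands": [[[0,0,0],0],[[0,0,0],0],[[0,0,0],0],[[0,0,0],0]], "fingers": 30}}

```text
t: 14.68
position: [0.5279, -0.0294, 0.1275]
eef_rot: [[0.981, 0.195, 0.001], [0.195, -0.981, 0.0], [0.001, -0.0, -1.0]]
contact_force: [0.6, -0.7, 0.1]
grip_width: 0.0299
grip_force: 0.0
```

Call:
{"op": "drive_tool", "data": {"commands": [[[0,0,-15],0],[[0,0,-25],0],[[0,0,-40],0],[[0,0,-40],0],[[0,0,-40],0]]}}

```text
t: 15.1
position: [0.5274, -0.0297, 0.2891]
eef_rot: [[0.981, 0.195, 0.0], [0.195, -0.981, -0.0], [0.0, 0.0, -1.0]]
contact_force: [1.1, 0.5, -0.1]
grip_width: 0.0303
grip_force: 0.0
```

Call:
{"op": "drive_tool", "data": {"commands": [[[-40,0,0],0],[[-40,0,0],0],[[-40,0,0],0],[[0,0,0],0],[[0,0,0],0]]}}

```text
t: 15.52
position: [0.4091, -0.0532, 0.2893]
eef_rot: [[0.981, 0.195, 0.006], [0.195, -0.981, 0.002], [0.006, -0.001, -1.0]]
contact_force: [0.9, 0.6, -0.2]
grip_width: 0.0299
grip_force: 0.0
```

Run:
```python
from h import *
ch();S=snapshot('scene')
a=cv2.imread('pics/scene0.png');b=S['image']
np.save('S.npy',b)
# loose things unchanged?
for n,(x0,x1,y0,y1) in dict(padlock=(320,352,172,206),carton=(140,222,230,292),spray=(306,342,236,298),bin=(352,420,160,218)).items():
    print(n,np.abs(a[y0:y1,x0:x1].astype(int)-b[y0:y1,x0:x1]).mean().round(2))
# reproject leaf tip corners/ring ends expected
def px(x,y,z):
    p=PIN+(x*U+y*V)/1e3;p=p+[0,0,z/1e3];q=np.array(S['orientation']).T@(p-S['xyz'])
    return cv2.projectPoints(q[None],np.zeros(3),np.zeros(3),S['mtx'],np.array([S['k1'],0,0,0]))[0].ravel().round(1)
print("tip",px(-132.5,25,142),px(-132.5,-25,142),"ring ends",px(-94,18,160),px(-94,-18,160),"top",px(-94,0,178),"inline",px(-112,0,160),px(-76,0,160))
c=cv2.cvtColor(b,cv2.COLOR_BGR2GRAY)[172:202,218:258]
print("\n".join("".join(" .:-=+*#%@"[min(9,v//26)] for v in r) for r in c))
```

```text
t 15.5167 chest mm [-93.4 120.8 289.3] yawerr -89.84 F [ 0.9  0.6 -0.2] j [  21.1  -25.5  -10.6    0.  -104.6   80.2] w 0.02989459427816205
padlock 0.9
carton 1.2
spray 1.25
bin 1.43
tip [215.9 186.1] [223.6 201.1] ring ends [231.4 177.7] [237.2 188.4] top [233.6 178. ] inline [227.1 185.6] [241.4 180.4]
#######*################################
###**#****##############################
####*##****#############################
####*#******############################
#####**##**#****#####***################
######****##******##*==+*###############
######***###+=*##*##*=+**###############
#######**###+=+#%#*#**##################
#######******-=*##**####################
##########***=-+#%#*####################
#############*-=*#*+*###################
###*+*#######*==+*++*###################
##*===*######*+==+++**++*###############
#**+**########*==+++==+***##############
**###########*+--=++=*##**##############
#############*+---=--*##################
##########*+++=----:-*####**##########%%
#######***+++#*-::::-*##############%%##
*#####*+++*###*-::::=*################*=
+######*######*=-::--=*############*==-=
+*##############*+===+*#########*+=--=+*
**################*++*########*==++=+*##
#**################**#####*++=--=***####
#*+*###################*++++**=--+**####
#*+*################***++*#%%#+-:-+*####
##**##############*+++*#%%###+-=+*######
###**##########*++++*#%###+==++#%%%#####
###**########*+++*##%##+=-=+*#%%%%######
####***###*++==*#####+==+*#####%%%######
####*==++++=--=***+===+*#########%######
```

The ring's image runs from (231,177) to (238,190), which fits the square-across prediction. The leaf's edge lies where a flat leaf should, and the loose things are unmoved. Handing in.

```bash
python3 -c "
from rig import *
print(close_job())"
```

```text
the job is handed in; nothing more can be done
None
```

I handed the job in with the hasp flat over the staple, the ring turned about 90° square across the slot, and the padlock, carton, spray can and bin unmoved in the last picture; the hand-in returned no verdict.

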